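# Show a valve's pins to the inspection camera

### The job

Pull the straight-sided glass valve out of the amplifier and hold it up to the inspection camera with its pins facing squarely into the lens, the underside of its base centred on the lens axis about 10 cm in front of the lens. Finish while still holding it there, steady in the air, without letting go. Leave the two pear-shaped valves in their sockets and everything else on the bench where it is, and do not touch the camera.

Things in the scene. Friction and masses are not known exactly. Their poses are not given: they have to be found in the camera images.
- valve: the valve to show, loose, about 90 g: black base 34 mm across, 30 mm high; on it a straight clear glass cylinder 38 mm across from 30 to 98 mm up, rounded top at 106 mm. Round about its z axis, which runs from base to glass top. Origin: centre of the base's underside, 70 mm above the bench at the start. Thin pins (13 mm) below it are only seen, do not collide. Stands upright in any of the 3 sockets
- valve_top (a point): point on the valve's axis at its glass top, 106 mm above its origin
- amp: valve amplifier, fixed: grey chassis 220 mm (x) by 320 mm (y), top 70 mm above the bench. Origin at bench level under its centre, x to the back, z up. Sockets, all filled, at x = -45, y = -100, 0, 100 mm: white collars 12 mm high, 49 mm across outside, 3 to 5 mm wider inside than the valve bases; valves stand loose and pull straight up. Behind: dark transformers, x = 27 to 103 mm, 132 mm above the bench
- pear1: bystander: pear-shaped valve standing loose in another socket of the amplifier; black base 34 mm across and 30 mm high, clear bulb with a 49 mm wide belly (42 to 58 mm up) narrowing to a 26 mm neck, 107 mm high over all; origin at the centre of the underside of its base; it must stay in its socket
- pear2: bystander: pear-shaped valve standing loose in another socket of the amplifier; black base 34 mm across and 30 mm high, clear bulb with a 49 mm wide belly (42 to 58 mm up) narrowing to a 26 mm neck, 107 mm high over all; origin at the centre of the underside of its base; it must stay in its socket
- cam: inspection camera's stand, fixed: dark foot 130 x 120 mm, 14 mm thick, with two 110 mm high cheeks; the white barrel between them looks up at a slant towards the robot's side (slant and heading vary). Origin at bench level; the foot reaches from x = -45 to +85 mm; -x is the side the camera looks to
- lens (a point): centre of the camera's front glass, about 130 mm above the bench, in a black ring 62 mm across on a 48 mm barrel held by a stiff pivot. Its z axis is the viewing direction, out of the lens, slanting 27 to 45 degrees from straight up (varies)
- focus (a point): the point in the air on the lens axis, 100 mm in front of the lens, where the centre of the underside of the valve's base belongs; same axes as the lens (z away from the lens)
- puck: loose bystander: round aluminium record weight, 72 mm across, 46 mm high, with a 44 mm wide upper knob; origin at the centre of its underside
- brush: loose bystander: small hand brush lying flat, 150 mm long; origin on its underside
- driver: loose bystander: screwdriver lying flat, 190 mm long; origin on its underside
- carton: loose bystander: upright cardboard valve carton, 52 x 52 x 130 mm; origin at the centre of its underside
- fluid: loose bystander: closed white plastic bottle, 48 mm across, 140 mm high; origin at the centre of its underside
- mug: loose bystander: white mug, about 80 mm across and 90 mm high; origin at the centre of its underside
- adapter: loose bystander: flat aluminium disc with a centre hole, 38 mm across, 8 mm high; origin at the centre of its underside
Mind the look-alikes: they are no part of the job. What is shaped like the valve but purple or red is not meant.

How it is judged:
On the way:
1. the straight-sided valve is held in the fingers, clear above its socket (base more than 30 mm above the chassis) (height (world z) of valve above 0.1 m and contact force between valve and the fingers above 0.5 N and contact force between valve and amp below 0.1 N), for 0.2 s.
At the end, for the whole second after the job is handed in: Held still in the fingers alone: centre of the base's underside within 25 mm of the point 100 mm before the lens, over 150 mm above the bench, axis within 0.2 rad of the lens axis, pins to the lens; pear valves within 20 mm, other loose things within 40 mm of their starts (distance between valve and focus below 0.025 m and angle between the z axis of valve and the z axis of lens, either way round below 0.2 rad and z of valve_top in the frame of focus above 0.06 m and height (world z) of valve above 0.15 m and contact force between valve and the fingers above 0.5 N and contact force between valve and amp below 0.1 N and contact force between valve and cam below 0.1 N and linear speed of valve below 0.02 m/s and angular speed of valve below 0.15 rad/s and distance of each of pear1, pear2 from where it was at the start of the episode below 0.02 m and distance of each of puck, brush, driver, carton, fluid, mug, adapter from where it was at the start of the episode below 0.04 m); the arm keeps its last pose, push and grip.
It fails at once if a pear-shaped valve is moved more than 20 mm (distance of any of pear1, pear2 from where it was at the start of the episode above 0.02 m).
It fails at once if another thing on the bench is moved more than 40 mm (distance of any of puck, brush, driver, carton, fluid, mug, adapter from where it was at the start of the episode above 0.04 m).
It fails at once if the camera is touched (more than 1.5 N) (contact force between anything else and cam above 1.5 N).
It also fails if it takes over 35 s, if anything falls off the work surface, if the arm or the gripper's body presses on something with over 40 N, if the wrist force passes 120 N, or if a joint passes its speed limit or range.

### The arm

A 7-joint arm with a two-finger parallel gripper is mounted at the origin on the work surface. World frame = base frame: x ahead of the robot, y to its left, z up, the work surface at z = 0. Lengths are in m, angles in rad, forces in N, time in s.
With the tool pointing down it reaches from about 0.425 to 0.8 m from the base axis. Payload 8.3 kg.
Tool frame: the origin (TCP) lies between the finger pads; the fingertips stand 19 mm ahead of it and the grasp point (between the pads) is the TCP; z points along the fingers, y is the line along which they close (so a half turn about z gives the same grasp; the last joint's range is limited). The gripper opens to 85 mm and grips with 20 to 120 N. Pads are 22 mm wide; open, the fingers measure 114 mm over their backs; the gripper's body (76 mm by 85 mm) begins 54 mm behind the grasp point. The pads swing forward as they close: fully open they stand 13 mm farther back than shut.
Start: joints at [1.083, 0.383, 0.016, 1.37, -0.006, 1.388, -0.046], TCP at [0.258, -0.569, 0.25] pointing down, gripper open.
Joint ranges: [-2.95, 2.95], [-0.25, 2.06], [-1.52, 1.56], [0.18, 2.33], [-1.44, 4.58], [0.02, 2.06], [-3.01, 3.01]. Speed limits (rad/s): [2.39, 2.39, 3.01, 3.01, 3.14, 3.14, 3.14].

### API

Orientations are given as a 3x3 rotation matrix whose columns are the frame's x, y, z axes.
In Python, from cell import * gives the robot as it stands. The module is installed in compiled form; this text tells all that it offers.
- The arm moves only by the tool carry_out, never from a script. Its argument "increments" is a list of rows, each an object with "grip": the opening, from 0 (shut) to 1 (fully open); "dp": the shift along the tool's x, y, z in mm, a list of three; "turn": the turn about the tool's z in rad. A call has 1 to 10 rows; each row is the pose to reach, as a shift and turn from the pose commanded when the call began, along the tool's axes at that moment; what a row does not reach only later rows make up. A row lasts 1/10 s, in which the tool goes at most 50 mm and 8.59 degrees, less where a joint would pass 70% of its speed; a pose out of reach is approached as far as the arm can. A call with a gripper value outside its range is refused whole. The fingers move at their own pace and stop on an object; "newtons" is the grip in N (left out, the last holds). Time passes only in rows, so rows that repeat a pose let the fingers close. It gives the time, the measured TCP pose, the force, the opening and the grip force at its end, in the units of the state.
- get_state(): the state, without advancing time (a new reading comes with each control period).
- capture(name): name is "scene" or "top" or "wrist"; returns the picture (420x560x3 uint8, red, green, blue); there is no depth.
- camera_info(name): a dict with "camera_matrix" (3x3 intrinsics, pixels), "eye" and "rotation" of the camera in the world. Camera axes: x right, y down, z forward; pixel columns grow to the right and rows downward; lengths in m; the calibration is good to about 2 mm. A picture is of the moment at which its call begins: read the wrist's pose just before it. camera_info takes no time and is no camera call; for the wrist camera it gives the pose at the moment of the call.
- hand_in(): hands the job in; it is judged then, once.
The state is a dict: "clock": time; "joints": joint angles; "qvel": joint speeds; "joint_efforts": joint torques, N m; "position": TCP position; "eef_rot": TCP orientation; "wrist_force": force on the tool from outside, world axes, zero at the start; "ft_torque": the same for the moment, N m; "width": finger opening in m; "finger_force": force on a finger pad.
Only numpy, scipy, OpenCV 4.12 (cv2) and the standard library are available. Lean on these libraries where they do the work, as an engineer would, in place of code of your own. Each camera call takes 0.05 s, during which the arm holds its last target. There are 200 camera calls.

## Working session

There is one attempt and no reset: what is moved stays moved. The work goes in short steps, Python scripts to look and compute and a tool call to move; the robot and the scene stay as the last step left them, time stands still between calls to the robot, and variables do not carry over. Pictures are saved under pics/ and viewed, at most 10 in all, crops included, and the job is handed in when it is done.

Besides the shell and the picture viewer there is one more tool, called after "Call:" as name(argument=value, ...), one argument or row to a line, values as JSON. carry_out: Moves the arm, as the interface text tells. Its arguments: {"type":"object","properties":{"increments":{"type":"array"},"newtons":{"type":"number"}},"required":["increments"]}

```bash
mkdir -p pics; python3 - <<'E'
from cell import *
import cv2,numpy as np
np.set_printoptions(precision=4,suppress=True)
for n in ("scene","top"):
    im=capture(n); cv2.imwrite(f"pics/{n}0.png",im[:,:,::-1])
    c=camera_info(n); print(n,c["camera_matrix"],c["eye"],c["rotation"])
s=get_state(); print(s)
E
```

```text
scene [[420.5108   0.     283.9791]
 [  0.     420.5108 219.8896]
 [  0.       0.       1.    ]] [ 1.4103 -0.5659  0.7501] [[ 0.5261  0.4442 -0.7252]
 [ 0.8504 -0.2753  0.4483]
 [-0.0005 -0.8526 -0.5226]]
top [[481.2197   0.     273.1515]
 [  0.     481.2197 218.1958]
 [  0.       0.       1.    ]] [ 0.3397 -0.0443  1.4286] [[ 0.0232 -0.982   0.1874]
 [-0.9994 -0.0277 -0.0215]
 [ 0.0263 -0.1868 -0.9821]]
{'clock': 0.1, 'joints': array([ 1.0831,  0.3842,  0.0164,  1.371 , -0.0063,  1.3882, -0.0465]), 'qvel': array([-0.0001, -0.0031,  0.0004, -0.0052,  0.0009,  0.0008, -0.0001]), 'joint_efforts': array([  0.0033, -62.9138,   0.848 , -37.2763,   0.0168,   0.0105,
         0.0001]), 'position': array([ 0.2574, -0.569 ,  0.2494]), 'eef_rot': array([[ 0.9111,  0.4122, -0.0008],
       [ 0.4122, -0.9111,  0.0016],
       [-0.    , -0.0018, -1.    ]]), 'wrist_force': array([-0.0095,  0.2121, -0.3922]), 'ft_torque': array([0.0088, 0.0027, 0.0032]), 'finger_force': 0.0, 'width': 0.08533279440078538}
```

View pics/scene0.png

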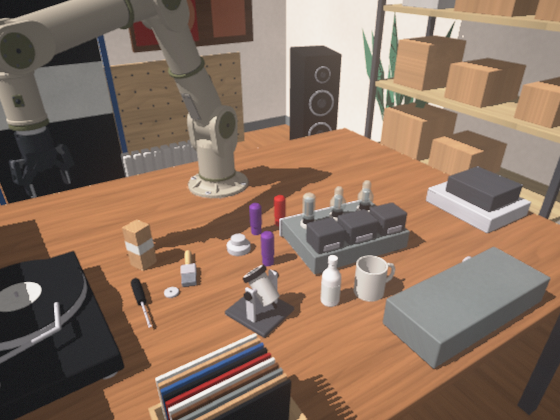

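View pics/top0.png

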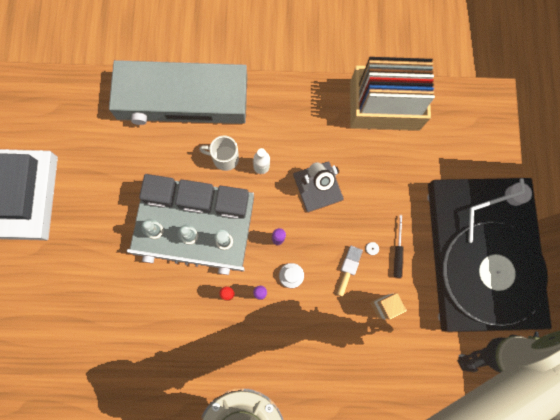

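The scene view shows the straight valve at about (309,205) and the pear valves at (338,200) and (366,195). The inspection camera is at (262,290). In the top view the straight valve is at (224,240) and the lens ring at (323,181). Next I'll enlarge both areas.

```bash
python3 - <<'E'
import cv2,numpy as np
t=cv2.imread("pics/top0.png"); s=cv2.imread("pics/scene0.png")
R=lambda im,x,y,w,h,f:cv2.resize(im[y:y+h,x:x+w],None,fx=f,fy=f,interpolation=cv2.INTER_CUBIC)
a=R(t,285,150,65,75,6); b=R(s,220,255,80,75,6)[:, :410]
c=R(t,125,170,135,100,3); d=R(s,275,170,140,100,3)
top=np.hstack([a,b[:, :400]]); bot=np.hstack([c[:, :395],d[:, :395]])
W=max(top.shape[1],bot.shape[1])
p=lambda m:cv2.copyMakeBorder(m,0,0,0,W-m.shape[1],cv2.BORDER_CONSTANT)
o=np.vstack([p(top)[:300] if 0 else p(top),p(bot)])
print(o.shape); cv2.imwrite("pics/c1.png",p(top)); cv2.imwrite("pics/c2.png",p(bot))
E
```

```text
(750, 790, 3)
```

View pics/c1.png

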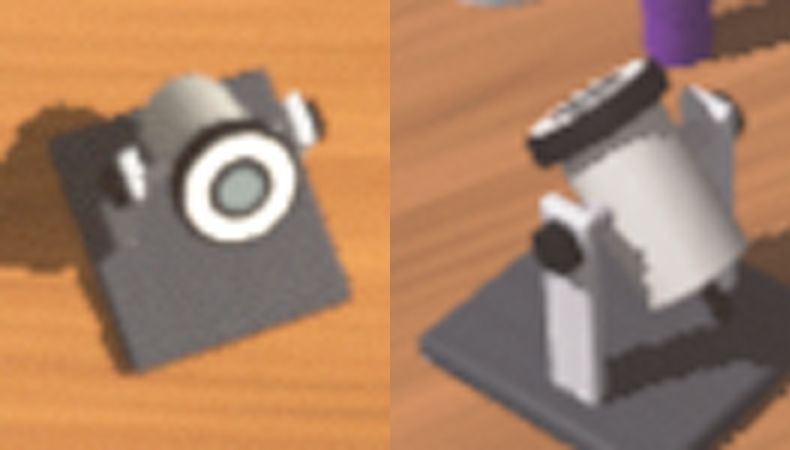

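View pics/c2.png

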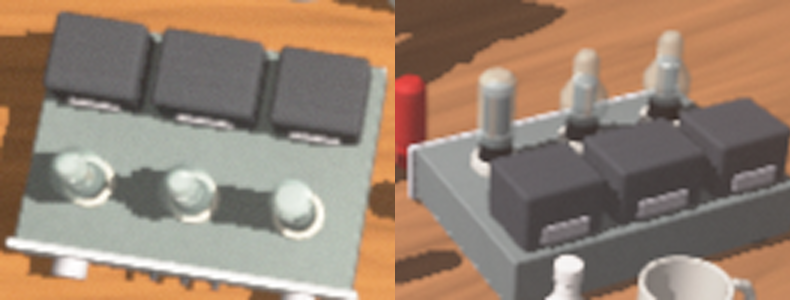

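```bash
cat > h.py <<'E'
from cell import *
import numpy as np,cv2
np.set_printoptions(precision=4,suppress=True)
def ray(n,uv,info=None):
    c=info or camera_info(n); d=c["rotation"]@np.linalg.solve(c["camera_matrix"],[*uv,1.]); return np.array(c["eye"]),d/np.linalg.norm(d)
def onz(n,uv,z): e,d=ray(n,uv); return e+d*(z-e[2])/d[2]
def tri(a,b):
    A=np.zeros((3,3));v=np.zeros(3);rs=[ray(*a),ray(*b)]
    for e,d in rs: P=np.eye(3)-np.outer(d,d);A+=P;v+=P@e
    p=np.linalg.solve(A,v); return p,[np.linalg.norm((np.eye(3)-np.outer(d,d))@(p-e)) for e,d in rs]
E
python3 - <<'E'
from h import *
c1=lambda x,y:(285+x/6-.4,150+y/6-.4); c1s=lambda x,y:(220+(x-390)/6-.4,255+y/6-.4)
c2=lambda x,y:(125+x/3-.33,170+y/3-.33); c2s=lambda x,y:(275+(x-395)/3-.33,170+y/3-.33)
print("lens",tri(("top",c1(239,186)),("scene",c1s(592,99))))
print("foot",[onz("top",c1(*p),.014) for p in((130,372),(350,298),(265,70),(50,150))])
print("collar top",onz("top",c2(299,211),.082),"scene",onz("scene",c2s(485,160),.082))
print("other collars",onz("top",c2(190,195),.082),onz("top",c2(83,180),.082))
print("valvetop",tri(("top",c2(291,193)),("scene",c2s(497,74))))
print("front edge z.07",onz("top",c2(12,240),.07),onz("top",c2(358,293),.07),"back right",onz("top",c2(385,68),.07))
print("barrel rear",tri(("top",c1(170,100)),("scene",c1s(700,275))))
for nm,p,z in(("purple",(279,236),.05),("puck",(291,275),.046),("bottle",(261,160),.1),("red",(228,294),.1),("purple2",(261,293),.1),("mug",(224,152),.09)): print(nm,onz("top",p,z))
E
```

```text
lens (array([ 0.7006, -0.2139,  0.1237]), [np.float64(0.0007160910636567872), np.float64(0.0007160910636567597)])
foot [array([ 0.6326, -0.1743,  0.014 ]), array([ 0.6739, -0.2852,  0.014 ]), array([ 0.7924, -0.242 ,  0.014 ]), array([ 0.7466, -0.1324,  0.014 ])]
collar top [0.5302 0.0623 0.082 ] scene [0.5313 0.0507 0.082 ]
other collars [0.5426 0.1651 0.082 ] [0.5541 0.2659 0.082 ]
valvetop (array([0.5322, 0.0619, 0.1767]), [np.float64(0.0006363964457542002), np.float64(0.0006363964457541741)])
front edge z.07 [0.4972 0.3309 0.07  ] [0.4558 0.0048 0.07  ] back right [ 0.6736 -0.0138  0.07  ]
barrel rear (array([ 0.757 , -0.1921,  0.065 ]), [np.float64(0.0046900349569513515), np.float64(0.004690034956951334)])
purple [ 0.5507 -0.0926  0.05  ]
puck [ 0.4394 -0.1295  0.046 ]
bottle [ 0.7625 -0.0345  0.1   ]
red [0.3797 0.0447 0.1   ]
purple2 [ 0.3845 -0.045   0.1   ]
mug [0.7865 0.0735 0.09  ]
```

Call:
carry_out(
  increments=[
    {"grip": 1,"dp": [45,-15,-30],"turn": 0.07},
    {"grip": 1,"dp": [90,-30,-60],"turn": 0.07},
    {"grip": 1,"dp": [135,-45,-70],"turn": 0.07},
    {"grip": 1,"dp": [180,-60,-70],"turn": 0.07},
    {"grip": 1,"dp": [225,-75,-70],"turn": 0.07},
    {"grip": 1,"dp": [270,-90,-70],"turn": 0.07},
    {"grip": 1,"dp": [315,-105,-70],"turn": 0.07},
    {"grip": 1,"dp": [360,-120,-70],"turn": 0.07},
    {"grip": 1,"dp": [405,-135,-70],"turn": 0.07},
    {"grip": 1,"dp": [444,-149,-70],"turn": 0.07},
  ],
)

```text
clock: 1.1
position: [0.6021, -0.2483, 0.3196]
eef_rot: [[0.937, 0.349, -0.001], [0.349, -0.937, 0.001], [-0.0, -0.001, -1.0]]
wrist_force: [0.8, 0.1, -0.1]
width: 0.0854
finger_force: 0.0
```

```bash
python3 - <<'E'
from h import *
import json
s=get_state();print(s["clock"],s["position"],s["eef_rot"],s["joints"])
i=camera_info("wrist");im=capture("wrist");cv2.imwrite("pics/w1.png",im[:,:,::-1])
print(i); np.savez("w1.npz",**i)
c=lambda p:(i["camera_matrix"]@i["rotation"].T@(np.array(p)-i["eye"]))
for p in([.7006,-.214,.126],[.532,.0615,.176]): q=c(p);print(q[:2]/q[2])
E
```

```text
1.1 [ 0.6021 -0.2483  0.3196] [[ 0.9373  0.3485 -0.0007]
 [ 0.3485 -0.9373  0.001 ]
 [-0.0004 -0.0012 -1.    ]] [ 0.4608  0.4374 -0.1836  1.1474  0.0767  1.5643 -0.9212]
{'camera_matrix': array([[292.467 ,   0.    , 278.7707],
       [  0.    , 292.467 , 212.3337],
       [  0.    ,   0.    ,   1.    ]]), 'eye': array([ 0.6702, -0.2231,  0.443 ]), 'rotation': array([[ 0.3475, -0.8989, -0.2669],
       [-0.9377, -0.3333, -0.0984],
       [-0.0005,  0.2844, -0.9587]])}
[280.9709  92.7795]
[-68.8203 160.8888]
```

View pics/w1.png

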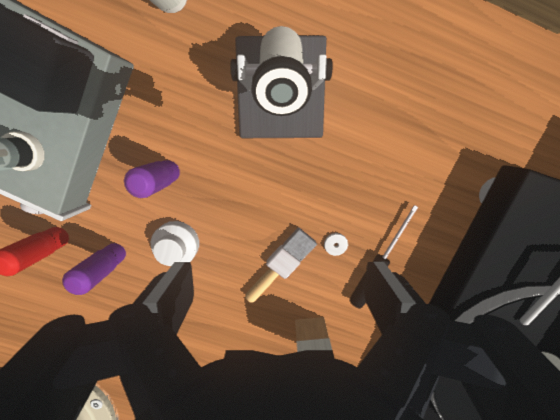

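The lens ring centre appears at (282,92), against a prediction of (281,93), so the lens position is confirmed. Next I'll fit the slant from the white ring's ellipse.

```bash
python3 - <<'E'
from h import *
from scipy.optimize import least_squares
V=[]
for f,i,uv in(("w1",dict(np.load("w1.npz")),(282,92)),("top0",camera_info("top"),(324.5,181))):
    g=cv2.imread(f"pics/{f}.png",0);g=cv2.resize(g,None,fx=4,fy=4,interpolation=cv2.INTER_CUBIC)
    m=(g>150).astype(np.uint8)
    n,l,st,ce=cv2.connectedComponentsWithStats(m)
    k=min(range(1,n),key=lambda k:np.hypot(*(ce[k]/4-uv)) if st[k,4]>300 else 1e9)
    c=max(cv2.findContours((l==k).astype(np.uint8),0,1)[0],key=len)
    e=cv2.fitEllipse(c);print(f,[np.array(x)/4 for x in e[:2]],e[2],st[k]/4)
    V.append((i,c[:,0]/4-.375))
def circ(p):
    r,s,h=p[3:];z=np.array([np.sin(s)*np.cos(h),np.sin(s)*np.sin(h),np.cos(s)])
    a=np.cross(z,[0,0,1]);a/=np.linalg.norm(a);b=np.cross(z,a);t=np.linspace(0,2*np.pi,360)[:,None]
    return p[:3]+r*(np.cos(t)*a+np.sin(t)*b)
def res(p,V):
    o=[]
    for i,c in V:
        q=(circ(p)-i["eye"])@i["rotation"]@i["camera_matrix"].T;q=q[:,:2]/q[:,2:]
        d=np.linalg.norm(c[:,None]-q[None],axis=2);o.append((d.min(1))/np.sqrt(len(c)))
    return np.concatenate(o)
for W in(V,V[:1],V[1:]):
  for s0 in(.5,.8):
    f=lambda p:np.r_[res(p,W),0 if len(W)>1 else (p[2]-.126)*100]
    h0=np.pi+.35
    r=least_squares(f,[.7,-.214,.126,.025,s0,h0],x_scale=[.01,.01,.01,.003,.1,.1],diff_step=1e-4)
    print(r.x[:4],np.degrees(r.x[4:]),r.cost)
E
```

```text
w1 [array([281.7788,  91.0247]), array([45.6492, 51.8368])] 87.14776611328125 [ 255.75   68.25   52.     46.   4507.25]
top0 [array([324.9424, 181.1644]), array([16.7407, 19.5909])] 51.0872917175293 [315.75 172.    18.75  18.25 749.  ]
[ 0.7017 -0.2143  0.1185  0.0268] [ 41.5637 200.128 ] 0.1594019856611808
[ 0.7017 -0.2143  0.1184  0.0268] [ 41.5584 200.1578] 0.15935838337435498
[ 0.7011 -0.2143  0.126   0.026 ] [ 41.3788 200.8228] 0.013564076689826917
[ 0.7011 -0.2143  0.126   0.026 ] [ 41.3713 200.8262] 0.013564703194221572
[ 0.6989 -0.2147  0.126   0.0272] [ 40.2825 200.1646] 0.005240276202318804
[ 0.6989 -0.2147  0.126   0.0272] [ 40.2555 199.8764] 0.005251940532711054
```

Call:
carry_out(
  increments=[
    {"grip": 1,"dp": [6,-45,10],"turn": 0},
    {"grip": 1,"dp": [12,-90,20],"turn": 0},
    {"grip": 1,"dp": [18,-135,30],"turn": 0},
    {"grip": 1,"dp": [24,-180,40],"turn": 0},
    {"grip": 1,"dp": [30,-225,50],"turn": 0},
    {"grip": 1,"dp": [36,-270,60],"turn": 0},
    {"grip": 1,"dp": [42,-315,70],"turn": 0},
    {"grip": 1,"dp": [42,-315,70],"turn": 0},
    {"grip": 1,"dp": [42,-315,70],"turn": 0},
  ],
)

```text
clock: 2.05
position: [0.5301, 0.0605, 0.2499]
eef_rot: [[0.937, 0.35, -0.001], [0.35, -0.937, -0.0], [-0.001, -0.0, -1.0]]
wrist_force: [-0.2, -1.2, -0.1]
width: 0.0852
finger_force: 0.0
```

```bash
python3 - <<'E'
from h import *
s=get_state();print(s["clock"],s["position"],s["eef_rot"])
i=camera_info("wrist");im=capture("wrist");cv2.imwrite("pics/w2.png",im[:,:,::-1])
c=lambda p:(i["camera_matrix"]@i["rotation"].T@(np.array(p)-i["eye"]))
for p in([.532,.0615,.176],[.531,.062,.082]): q=c(p);print(q[:2]/q[2])
E
```

```text
2.05 [0.5301 0.0605 0.2499] [[ 0.9366  0.3503 -0.0009]
 [ 0.3503 -0.9366 -0.0001]
 [-0.0009 -0.0002 -1.    ]]
[278.4771 228.1984]
[277.7288 197.9531]
```

View pics/w2.png

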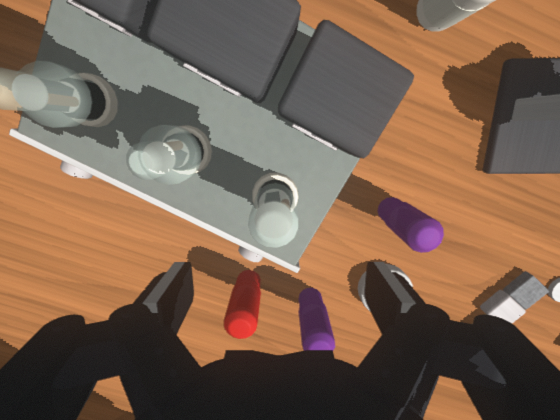

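The valve's top is at (274,226) and its collar at (276,195), both within a few pixels of prediction. I'll descend and grip lightly.

Call:
carry_out(
  increments=[
    {"grip": 1,"dp": [2,-2,36],"turn": 0},
    {"grip": 1,"dp": [2,-2,72],"turn": 0},
    {"grip": 1,"dp": [2,-2,100],"turn": 0},
    {"grip": 1,"dp": [2,-2,108],"turn": 0},
    {"grip": 1,"dp": [2,-2,108],"turn": 0},
    {"grip": 0.2,"dp": [2,-2,108],"turn": 0},
    {"grip": 0.2,"dp": [2,-2,108],"turn": 0},
    {"grip": 0.2,"dp": [2,-2,108],"turn": 0},
    {"grip": 0.2,"dp": [2,-2,108],"turn": 0},
    {"grip": 0.2,"dp": [2,-2,108],"turn": 0},
  ],
  newtons=20,
)

```text
clock: 3.1
position: [0.5324, 0.0625, 0.1433]
eef_rot: [[0.938, 0.348, 0.002], [0.348, -0.938, 0.001], [0.002, 0.0, -1.0]]
wrist_force: [0.4, 1.5, 4.3]
width: 0.0373
finger_force: 19.5
```

Call:
carry_out(
  increments=[
    {"grip": 0.2,"dp": [0,0,0],"turn": 0},
    {"grip": 0.2,"dp": [0,0,0],"turn": 0},
    {"grip": 0.2,"dp": [0,0,0],"turn": 0},
  ],
  newtons=20,
)

```text
clock: 3.4
position: [0.5324, 0.0626, 0.1432]
eef_rot: [[0.938, 0.348, 0.002], [0.348, -0.938, 0.001], [0.002, -0.0, -1.0]]
wrist_force: [-0.9, 2.5, 7.0]
width: 0.0371
finger_force: 19.1
```

Call:
carry_out(
  increments=[
    {"grip": 0.2,"dp": [0,0,-4],"turn": 0},
    {"grip": 0.2,"dp": [-2,0,-7],"turn": 0},
    {"grip": 0.2,"dp": [-8,0,-8],"turn": 0},
    {"grip": 0.2,"dp": [-14,0,-9],"turn": 0},
    {"grip": 0.2,"dp": [-20,0,-9],"turn": 0},
    {"grip": 0.2,"dp": [-26,0,-8],"turn": 0},
    {"grip": 0.2,"dp": [-32,0,-7],"turn": 0},
    {"grip": 0.2,"dp": [-38,0,-6],"turn": 0},
    {"grip": 0.2,"dp": [-44,0,-3],"turn": 0},
    {"grip": 0.2,"dp": [-50,0,0],"turn": 0},
  ],
  newtons=20,
)

```text
clock: 4.4
position: [0.4854, 0.0453, 0.1432]
eef_rot: [[0.937, 0.348, 0.003], [0.348, -0.937, 0.001], [0.003, -0.0, -1.0]]
wrist_force: [0.5, 4.1, 3.0]
width: 0.0367
finger_force: 19.7
```

```bash
python3 - <<'E'
from h import *
s=get_state();print(s["clock"],s["position"],s["eef_rot"],s["width"],s["finger_force"],s["wrist_force"])
a=capture("wrist");b=capture("scene")
R=lambda im,x,y,w,h,f:cv2.resize(im[y:y+h,x:x+w],None,fx=f,fy=f,interpolation=cv2.INTER_CUBIC)
o=np.hstack([R(a,160,120,240,280,1.6),R(b,270,145,100,112,4)[:448,:400]])
cv2.imwrite("pics/w3.png",o[:,:,::-1]);print(o.shape)
E
```

```text
4.4 [0.4854 0.0453 0.1432] [[ 0.9373  0.3484  0.0025]
 [ 0.3484 -0.9373  0.001 ]
 [ 0.0027 -0.0001 -1.    ]] 0.036664728924310816 19.70211252104491 [0.5308 4.1016 3.02  ]
(448, 784, 3)
```

View pics/w3.png

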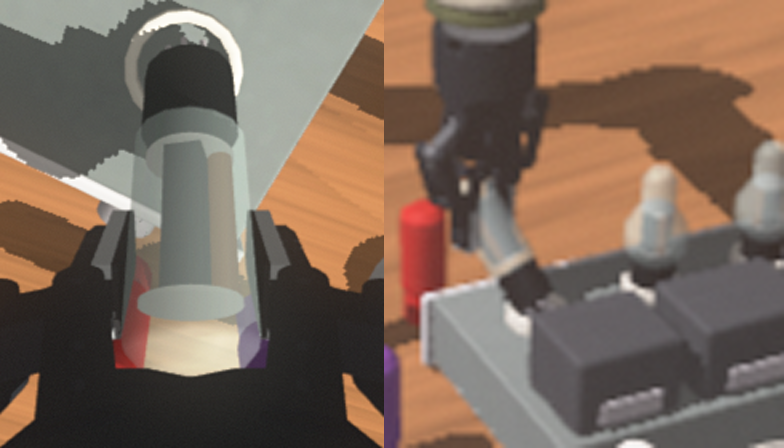

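The valve has pivoted in the fingers and leans toward the robot with its base still in the collar. In the crop, the near side of the base runs from about row 45 to row 120. I'll estimate the tilt from those rows.

```bash
cat >> h.py <<'E'
def tilt_table(hg=.073,ths=(30,35,38,41,44,48)):
    s=get_state();i=camera_info("wrist");P=s["position"];X=s["eef_rot"][:,0];Z=-s["eef_rot"][:,2]
    for th in ths:
        t=np.radians(th);a=-np.sin(t)*X+np.cos(t)*Z;g=np.cos(t)*X+np.sin(t)*Z;o=P-hg*a
        out=[]
        for h,r in((0,.017),(.03,.017),(.03,.019),(.106,0)):
            q=i["camera_matrix"]@i["rotation"].T@(o+h*a+r*g-i["eye"]);out.append(q[:2]/q[2])
        print(th,np.round(np.array(out),1).tolist())
E
python3 -c "
from h import *
tilt_table()"
```

```text
30 [[278.8, 162.4], [278.8, 196.6], [278.8, 193.8], [279.1, 359.5]]
35 [[278.8, 155.5], [278.8, 193.6], [278.8, 191.0], [279.1, 361.5]]
38 [[278.8, 151.5], [278.8, 192.0], [278.8, 189.5], [279.1, 362.3]]
41 [[278.8, 147.6], [278.8, 190.7], [278.8, 188.3], [279.1, 362.9]]
44 [[278.8, 143.9], [278.8, 189.5], [278.8, 187.2], [279.1, 363.2]]
48 [[278.8, 139.2], [278.8, 188.3], [278.8, 186.2], [279.1, 363.2]]
```

The rows match a tilt of about 41°. I'll firm the grip and lift straight up.

Call:
carry_out(
  increments=[
    {"grip": 0.2,"dp": [-50,0,0],"turn": 0},
    {"grip": 0.2,"dp": [0,0,0],"turn": 0},
  ],
  newtons=60,
)

```text
clock: 4.7
position: [0.4486, 0.0332, 0.1294]
eef_rot: [[0.937, 0.345, -0.05], [0.344, -0.939, -0.021], [-0.054, 0.002, -0.999]]
wrist_force: [-44.1, -7.3, 16.9]
width: 0.0359
finger_force: 69.6
```

That was my mistake: rows count from the start of the call, so the -50 in the first row was an extra sideways pull. The second row commanded the tool back, so I'll check the state before going on.

Call:
carry_out(
  increments=[
    {"grip": 0.2,"dp": [0,0,0],"turn": 0},
  ],
)

```text
clock: 4.8
position: [0.4789, 0.0424, 0.138]
eef_rot: [[0.938, 0.347, -0.011], [0.347, -0.938, -0.005], [-0.012, 0.0, -1.0]]
wrist_force: [2.9, 1.2, 0.6]
width: 0.0363
finger_force: 69.3
```

```bash
python3 - <<'E'
from h import *
s=get_state();print(s["clock"],s["position"],s["eef_rot"],s["width"],s["finger_force"],s["wrist_force"])
a=capture("wrist");b=capture("scene")
R=lambda im,x,y,w,h,f:cv2.resize(im[y:y+h,x:x+w],None,fx=f,fy=f,interpolation=cv2.INTER_CUBIC)
o=np.hstack([R(a,160,120,240,280,1.6),R(b,270,145,100,112,4)[:448,:400]])
cv2.imwrite("pics/w4.png",o[:,:,::-1]);tilt_table()
E
```

```text
4.8 [0.4789 0.0424 0.138 ] [[ 0.9379  0.3467 -0.0111]
 [ 0.3466 -0.938  -0.0045]
 [-0.012   0.0004 -0.9999]] 0.03625278966840145 69.31727763265371 [2.8515 1.2353 0.6117]
30 [[278.8, 162.4], [278.8, 196.6], [278.8, 193.9], [279.1, 359.5]]
35 [[278.8, 155.5], [278.8, 193.6], [278.8, 191.0], [279.1, 361.5]]
38 [[278.8, 151.5], [278.8, 192.1], [278.8, 189.6], [279.1, 362.3]]
41 [[278.8, 147.7], [278.8, 190.7], [278.8, 188.3], [279.1, 362.9]]
44 [[278.8, 143.9], [278.8, 189.6], [278.8, 187.3], [279.1, 363.2]]
48 [[278.8, 139.3], [278.8, 188.4], [278.8, 186.3], [279.1, 363.2]]
```

View pics/w4.png

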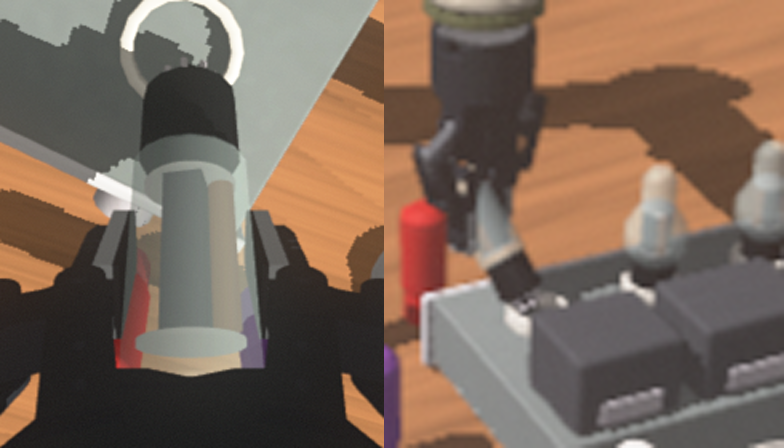

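The valve is out of the collar and still held, but it slid along the grip. The base rim is now at row 67 of the crop and the glass line at row 135. I'll fit the tilt and grip height, and lift first.

Call:
carry_out(
  increments=[
    {"grip": 0.2,"dp": [0,0,-30],"turn": 0},
    {"grip": 0.2,"dp": [0,0,-60],"turn": 0},
    {"grip": 0.2,"dp": [0,0,-90],"turn": 0},
    {"grip": 0.2,"dp": [0,0,-120],"turn": 0},
    {"grip": 0.2,"dp": [0,0,-150],"turn": 0},
    {"grip": 0.2,"dp": [0,0,-160],"turn": 0},
    {"grip": 0.2,"dp": [0,0,-160],"turn": 0},
    {"grip": 0.2,"dp": [0,0,-160],"turn": 0},
    {"grip": 0.2,"dp": [0,0,-160],"turn": 0},
  ],
  newtons=60,
)

```text
clock: 5.8
position: [0.4845, 0.0442, 0.3007]
eef_rot: [[0.938, 0.347, -0.003], [0.347, -0.938, -0.0], [-0.002, -0.001, -1.0]]
wrist_force: [-0.1, -0.0, -1.1]
width: 0.0364
finger_force: 69.3
```

```bash
python3 - <<'E'
from h import *
s=get_state();print(s["clock"],s["position"],s["eef_rot"],s["width"],s["finger_force"],s["wrist_force"])
a=capture("wrist");b=capture("scene")
R=lambda im,x,y,w,h,f:cv2.resize(im[y:y+h,x:x+w],None,fx=f,fy=f,interpolation=cv2.INTER_CUBIC)
i=camera_info("scene");q=i["camera_matrix"]@i["rotation"].T@(s["position"]-i["eye"]);u=(q[:2]/q[2]).astype(int);print(u)
o=np.hstack([R(a,200,130,160,186,2.4)[:446,:384],R(b,u[0]-40,u[1]-45,80,90,5)[:446,:400]])
cv2.imwrite("pics/w5.png",o[:,:,::-1])
for hg in(.052,.056,.06,.064): print(hg);tilt_table(hg)
E
```

```text
5.8 [0.4845 0.0442 0.3007] [[ 0.9378  0.3472 -0.0026]
 [ 0.3472 -0.9378 -0.    ]
 [-0.0025 -0.0009 -1.    ]] 0.03640952513340197 69.2628886923194 [-0.0865 -0.0401 -1.1407]
[295 149]
0.052
30 [[278.9, 185.4], [278.9, 226.4], [278.9, 223.7], [279.3, 424.2]]
35 [[278.9, 181.2], [278.9, 226.4], [278.9, 223.9], [279.3, 425.6]]
38 [[278.9, 179.0], [278.9, 226.6], [278.9, 224.3], [279.3, 425.8]]
41 [[278.9, 176.8], [278.9, 226.9], [278.9, 224.8], [279.2, 425.4]]
44 [[278.9, 174.9], [278.9, 227.5], [278.9, 225.5], [279.2, 424.6]]
48 [[278.9, 172.7], [279.0, 228.4], [279.0, 226.7], [279.2, 422.9]]
0.056
30 [[278.8, 180.7], [278.9, 220.3], [278.9, 217.6], [279.2, 410.5]]
35 [[278.8, 176.0], [278.9, 219.7], [278.9, 217.2], [279.2, 412.2]]
38 [[278.8, 173.4], [278.9, 219.5], [278.9, 217.2], [279.2, 412.6]]
41 [[278.8, 171.0], [278.9, 219.6], [278.9, 217.4], [279.2, 412.5]]
44 [[278.9, 168.7], [278.9, 219.8], [278.9, 217.8], [279.2, 412.1]]
48 [[278.9, 166.0], [278.9, 220.4], [278.9, 218.6], [279.2, 410.8]]
0.06
30 [[278.8, 176.2], [278.9, 214.4], [278.9, 211.6], [279.2, 397.5]]
35 [[278.8, 171.0], [278.9, 213.2], [278.9, 210.7], [279.2, 399.4]]
38 [[278.8, 168.0], [278.9, 212.7], [278.9, 210.3], [279.2, 400.0]]
41 [[278.8, 165.2], [278.9, 212.5], [278.9, 210.2], [279.2, 400.1]]
44 [[278.8, 162.6], [278.9, 212.4], [278.9, 210.3], [279.2, 399.9]]
48 [[278.8, 159.5], [278.9, 212.5], [278.9, 210.7], [279.2, 399.1]]
0.064
30 [[278.8, 171.8], [278.9, 208.7], [278.9, 205.9], [279.2, 385.1]]
35 [[278.8, 166.0], [278.9, 207.0], [278.9, 204.4], [279.2, 387.1]]
38 [[278.8, 162.8], [278.9, 206.2], [278.9, 203.7], [279.2, 387.8]]
41 [[278.8, 159.7], [278.9, 205.5], [278.9, 203.2], [279.2, 388.2]]
44 [[278.8, 156.7], [278.9, 205.1], [278.9, 203.0], [279.2, 388.2]]
48 [[278.8, 153.1], [278.9, 204.9], [278.9, 202.9], [279.2, 387.7]]
```

View pics/w5.png

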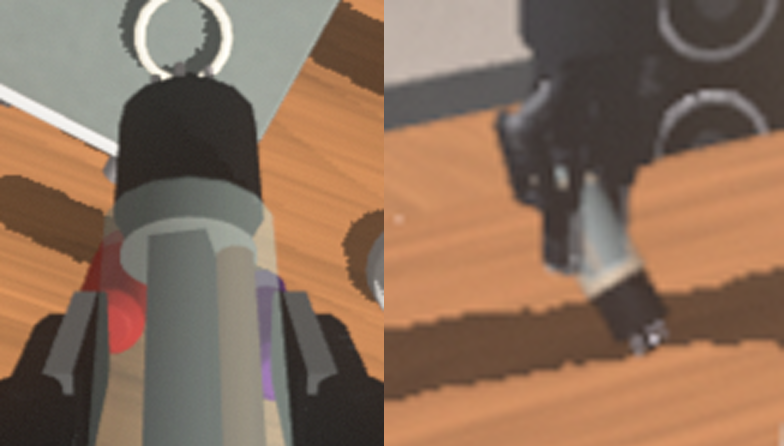

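The near rim is at about row 161 of the full image and the glass line at about row 205. That gives a grip height of about 64 mm and a tilt of about 39–40°, against a lens slant of 41°. I'll carry it to the camera.

Call:
carry_out(
  increments=[
    {"grip": 0.2,"dp": [1,20,0],"turn": 0},
    {"grip": 0.2,"dp": [2,58,0],"turn": 0},
    {"grip": 0.2,"dp": [3,98,0],"turn": 0},
    {"grip": 0.2,"dp": [4,138,0],"turn": 0},
    {"grip": 0.2,"dp": [5,178,0],"turn": 0},
    {"grip": 0.2,"dp": [6,218,0],"turn": 0},
    {"grip": 0.2,"dp": [6,258,5],"turn": 0},
    {"grip": 0.2,"dp": [6,290,15],"turn": 0},
    {"grip": 0.2,"dp": [6,310,28],"turn": 0},
    {"grip": 0.2,"dp": [6,317,40],"turn": 0},
  ],
)

```text
clock: 6.9
position: [0.6002, -0.2535, 0.2599]
eef_rot: [[0.939, 0.344, -0.002], [0.344, -0.939, -0.0], [-0.002, -0.001, -1.0]]
wrist_force: [-1.3, 0.9, -1.5]
width: 0.0366
finger_force: 69.3
```

Call:
carry_out(
  increments=[
    {"grip": 0.2,"dp": [0,0,6],"turn": 0},
    {"grip": 0.2,"dp": [0,0,11],"turn": 0},
    {"grip": 0.2,"dp": [0,0,11],"turn": 0},
    {"grip": 0.2,"dp": [0,0,11],"turn": 0},
  ],
)

```text
clock: 7.3
position: [0.601, -0.2494, 0.2522]
eef_rot: [[0.937, 0.349, 0.001], [0.349, -0.937, 0.0], [0.001, 0.0, -1.0]]
wrist_force: [0.8, 0.9, -1.1]
width: 0.0364
finger_force: 69.3
```

```bash
python3 - <<'E'
from h import *
s=get_state();print(s["clock"],s["position"],s["eef_rot"],s["finger_force"],s["wrist_force"])
a=capture("wrist");b=capture("scene")
i=camera_info("scene");pr=lambda p:(lambda q:q[:2]/q[2])(i["camera_matrix"]@i["rotation"].T@(np.array(p)-i["eye"]))
R=lambda im,x,y,w,h,f:cv2.resize(im[y:y+h,x:x+w],None,fx=f,fy=f,interpolation=cv2.INTER_CUBIC)
x0,y0=200,195
o=np.hstack([R(a,180,40,200,240,2)[:480,:400],R(b,x0,y0,80,96,5)])
t=np.radians(39.5);X=s["eef_rot"][:,0];ax=-np.sin(t)*X+np.array([0,0,np.cos(t)])
base=s["position"]-.0643*ax;L=np.array([.7005,-.2143,.125]);lz=np.array([-.615,-.228,.755]);F=L+.1*lz
print(base,F,np.linalg.norm(base-F))
for n,p in(("base",base),("h30",base+.03*ax),("lens",L),("focus",F)): print(n,(pr(p)-[x0,y0])*5+[400,0])
cv2.imwrite("pics/w6.png",o[:,:,::-1])
E
```

```text
7.3 [ 0.601  -0.2494  0.2522] [[ 0.9371  0.3491  0.0011]
 [ 0.3491 -0.9371  0.    ]
 [ 0.0011  0.0004 -1.    ]] 69.26394313573837 [ 0.7673  0.9107 -1.0903]
[ 0.6394 -0.2351  0.2026] [ 0.639  -0.2371  0.2005] 0.0029603169938976852
base [557.355  194.6592]
h30 [524.8076 140.0337]
lens [663.7984 378.6942]
focus [553.4678 199.3276]
```

View pics/w6.png

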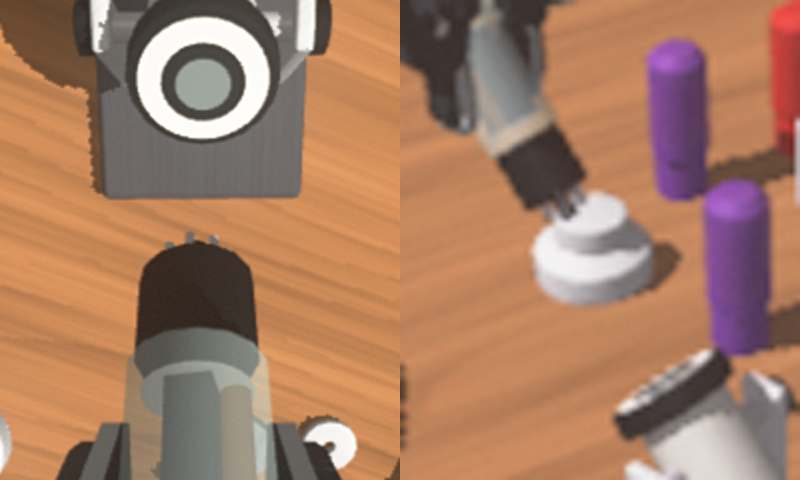

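The pins point into the lens. The base underside shows at (557,187), against a focus projection of (553,199), and the axes line up. I'll let it settle and hand in.

Call:
carry_out(
  increments=[
    {"grip": 0.2,"dp": [0,0,0],"turn": 0},
    {"grip": 0.2,"dp": [0,0,0],"turn": 0},
    {"grip": 0.2,"dp": [0,0,0],"turn": 0},
    {"grip": 0.2,"dp": [0,0,0],"turn": 0},
    {"grip": 0.2,"dp": [0,0,0],"turn": 0},
  ],
)

```text
clock: 7.9
position: [0.6007, -0.2507, 0.2513]
eef_rot: [[0.938, 0.347, -0.0], [0.347, -0.938, 0.0], [0.0, -0.0, -1.0]]
wrist_force: [-0.0, -0.4, -0.6]
width: 0.0362
finger_force: 69.3
```

```bash
python3 -c "
from cell import *
s=get_state();print(s['position'],s['qvel'],s['finger_force']);print(hand_in())"
```

```text
[ 0.60072992 -0.25068268  0.25128291] [-0.00029003 -0.00024744  0.00022391 -0.00014601 -0.00088818  0.00068253
  0.00133683] 69.26446694880724
the job is handed in; nothing more can be done
None
```

I handed the job in at about 7.9 s with the straight-sided valve held steady, pins into the lens, about 3 mm from the focus point and 2° off the lens axis by my own estimate; no verdict came back, and one mistyped move jerked the valve out of its socket, which I saw no sign of moving anything else.

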